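Unlock and close the badge press

TASK

On the feather worker's bench stands a hand press with a brass badge blank in it; its lever is locked up by a sliding catch under the arm. Draw the catch out sideways until it is clear of the lever, then push the lever all the way down so that the press is closed on the blank, and let go. Leave the small eyelet punch next to it alone.

Things in the scene. Friction and masses are not known exactly. Their poses are not given: they have to be found in the camera images.
- press: Badge press, the larger of two hand presses, fixed on the left or right place. Dark steel base 190 x 120 x 20 mm, with a 44 mm wide wing out to y = +155 mm for the catch. Origin on the bench under it; x runs along the lever from wooden grip to hinge (away from the robot), z up. Hinge axis along y at x = 85, z = 55 mm; cheeks 70 mm high. Brass blank at x = -30, top at z = 29 mm.
- press_lever (a joint): Angle q (rad) of the press lever: 0 raised (0.55 above level), 0.55 fully down (level). Starts at 0 to 0.10. Steel arm 20 mm wide, 14 mm thick, with a wooden cross grip at its end, 200 mm from the hinge. With the catch in, the arm is blocked at about 0.15. Stiff hinge: about 3 N down at the grip moves it, and it stays where it is left.
- lever_grip (a point): Centre of the lever's wooden cross grip, a round bar 26 mm in diameter and 64 mm long, parallel to the press's y. In the press frame it lies at x = 85 - 200 cos(0.55 - q), y = 0, z = 55 + 200 sin(0.55 - q) mm.
- catch (a joint): Travel (m) of the press's catch: 0 fully in (locking), 0.05 fully out. Starts at 0 to 0.008, slides towards the press's +y against about 2 N of friction and stays where it is left. A plain steel slide whose block, 48 mm wide and 72 mm high, stands under the lever's arm; it is clear of the arm from a travel of 0.035.
- catch_tab (a point): Centre of the top of the catch's upright steel tab, by which to pull it, beside the lever's arm: 18 mm along the press's x, 16 mm along y, reaching from z = 30 to 87 mm. In the press frame at x = 20, y = 80 mm + travel, z = 87 mm.
- punch_knob (a point): Centre of the wooden ball knob (26 mm across) on the raised lever of the small eyelet punch, a bystander with a 110 x 55 mm base, a 115 mm lever and no catch. It stands on the other place, its knob 98 mm above the bench, and must be left alone.

How it is judged (in metres and radians):
On the way, in this order (a step that is already met when the one before it is completed fails the run):
1. the catch is drawn out clear of the lever (value of joint catch above 0.035 m), for 0.1 s.
2. the lever is pushed fully down (value of joint press_lever above 0.49 rad), for 0.1 s.
At the end, for the whole second after the job is handed in: The catch is out by at least 35 mm (of 50), the lever rests at 0.49 rad or more (of 0.55; within 12 mm of its lowest position at the grip) and is still (value of joint catch above 0.035 m and value of joint press_lever above 0.49 rad and velocity of joint press_lever between -0.05 and 0.05 rad/s); the robot touches nothing.
It fails at once if the knob of the small eyelet punch is moved by more than 15 mm (distance of punch_knob from where it was at the start of the episode above 0.015 m).
It also fails if it takes over 45 s, if anything falls off the work surface, if the arm or the gripper's body presses on something with over 40 N, if the wrist force passes 120 N, or if a joint passes its speed limit or range.

ROBOT

A 6-joint arm with a two-finger parallel gripper is mounted at the origin on the work surface. World frame = base frame: x ahead of the robot, y to its left, z up, the work surface at z = 0. Lengths are in mm, angles in degrees, forces in N, time in s.
With the tool pointing down it reaches from about 300 to 850 mm from the base axis. Payload 4.2 kg.
Tool frame: the origin (TCP) lies midway between the tips of the shut fingers; the grasp point (between the pads) lies 19 mm behind it; x points along the fingers, y is the direction in which the jaws open and shut, and the axes are right-handed (so a half turn about x gives the same grasp; the last joint's range is limited). The gripper opens to 91 mm and grips with 3 to 60 N. Pads are 32 mm wide; open, the fingers measure 118 mm over their backs; the gripper's body (76 mm by 178 mm) begins 60 mm behind the grasp point.
Start: joints at [71.849, 18.312, 89.639, -0, 72.044, -1.146], TCP at [168.168, 549.875, 213.976] pointing down, gripper open.
Joint ranges: [-177.97, 177.97], [-48.28, 115.42], [12.27, 149.76], [-77.06, 257.06], [2.81, 150.46], [-146.56, 146.56]. Speed limits (degrees/s): [147.25, 147.25, 180, 180, 180, 180].

INTERFACE

Orientations are given as [roll, pitch, yaw] about the fixed x, y, z axes, in that order (R = Rz(yaw) Ry(pitch) Rx(roll)).
In Python, from workcell import * gives the robot as it stands.
- The arm moves only by the shell command python3 -m handwheel 'ROWS' [FORCE]. ROWS is a JSON object of lists of equal length, an entry for each row: "gripper": the closure, from 0 (fully open) to 1 (shut); "offset": the shift along the tool's x, y, z in mm, a list of three; "rot": the turn, a rotation vector about the tool's x, y, z in degrees, a list of three. A call has 1 to 5 rows; each row is the pose to reach, as a shift and turn from the pose commanded when the call began, along the tool's axes at that moment; what a row does not reach only later rows make up. A row lasts 1/12 s, in which the tool goes at most 41.7 mm and 7.16 degrees, less where a joint would pass 70% of its speed; a pose out of reach is approached as far as the arm can. A call with a gripper value outside its range is refused whole. The fingers move at their own pace and stop on an object; FORCE is the grip in N (left out, the last holds). Time passes only in rows, so rows that repeat a pose let the fingers close. It gives the time, the measured TCP pose, the force and the opening at its end, in the units of the state.
- state(): the state, without advancing time (a new reading comes with each control period).
- grab_frame(name): name is "scene" or "top" or "wrist"; returns the picture (420x560x3 uint8, red, green, blue); there is no depth.
- camera_params(name): a dict with "fx", "fy", "cx", "cy" (pixels), "position" and "attitude" of the camera in the world; the wrist camera has in their place "hand_eye" (4x4, takes a point from camera to tool coordinates, whose origin is the TCP and whose axes are the tool frame's). Camera axes: x right, y up, looking along -z (the intrinsics and any distortion apply to the point x, -y, -z); pixel columns grow to the right and rows downward; lengths in mm; the calibration is good to about 2 mm. A picture is of the moment at which its call begins: read the wrist's pose just before it. camera_params takes no time and is no camera call.
- job_done(): hands the job in, once; it reports no verdict.
The state is a dict: "time_s": time; "qpos": joint angles; "qvel": joint speeds; "effort": joint torques, N m; "ee_pos": TCP position; "ee_rot": TCP orientation; "force": force on the tool from outside, world axes, zero at the start; "torque": the same for the moment, N m; "gripper_width": finger opening in mm.
Only numpy, scipy, OpenCV 4.12 (cv2) and the standard library are available. Lean on these libraries where they do the work, as an engineer would, in place of code of your own. Each camera call takes 0.05 s, during which the arm holds its last target.

## Working session

There is one attempt and no reset: what is moved stays moved. The work goes in short steps, Python scripts to look and compute and a shell command to move; the robot and the scene stay as the last step left them, time stands still between calls to the robot, and variables do not carry over. Pictures are saved under pics/ and viewed, and the job is handed in when it is done.

```bash
ls; mkdir -p pics; python3 - <<'E'
from workcell import *
import cv2
s=state();print(s)
for n in("scene","top","wrist"):
    cv2.imwrite(f"pics/{n}0.png",grab_frame(n)[:,:,::-1]);print(n,camera_params(n))
E
```

```text
pics
{'time_s': 0.0, 'qpos': array([ 7.18498439e+01,  1.83506572e+01,  8.97097312e+01, -3.73520982e-04,
        7.20422681e+01, -1.14629946e+00]), 'qvel': array([-0.02325926, -0.02718984, -0.05708476,  0.0926941 , -0.04535247,
        0.05093101]), 'effort': array([ 4.73903549e-05, -4.12448001e+01, -2.31974941e+01,  7.26208510e-02,
        4.54417686e-02, -1.21231406e-04]), 'ee_pos': array([167.99153308, 549.36167154, 213.10761062]), 'ee_rot': array([ -90.94809802,   89.89734284, -107.95183913]), 'force': array([-0.04231163, -0.13292521,  0.53672749]), 'torque': array([ 0.0029545 , -0.03620107, -0.0259495 ]), 'gripper_width': 91.61094209531552}
scene {'fx': 416.0426142505228, 'fy': 416.0426142505228, 'cx': 277.9351615344139, 'cy': 214.95941748588527, 'position': array([927.95665233, 302.05200042, 653.4582773 ]), 'attitude': array([ 41.29360152,   0.14493401, 127.54956902])}
top {'fx': 434.67987631314645, 'fy': 434.67987631314645, 'cx': 277.034872450502, 'cy': 210.40364049978285, 'position': array([ 506.27363985,   30.37561836, 1047.09743277]), 'attitude': array([  3.60610658,  -1.74170376, -90.00723305])}
wrist {'fx': 331.2083053313502, 'fy': 331.2083053313502, 'cx': 279.89947211405325, 'cy': 205.84154609651915, 'hand_eye': array([[ 3.55528007e-04,  2.56983248e-01, -9.66415793e-01,
        -1.70516622e+02],
       [ 9.99999900e-01,  1.72329911e-04,  4.13707924e-04,
         5.07915640e-01],
       [ 2.72858354e-04, -9.66415843e-01, -2.56983161e-01,
        -7.25194560e+01],
       [ 0.00000000e+00,  0.00000000e+00,  0.00000000e+00,
         1.00000000e+00]])}
```

View pics/top0.png

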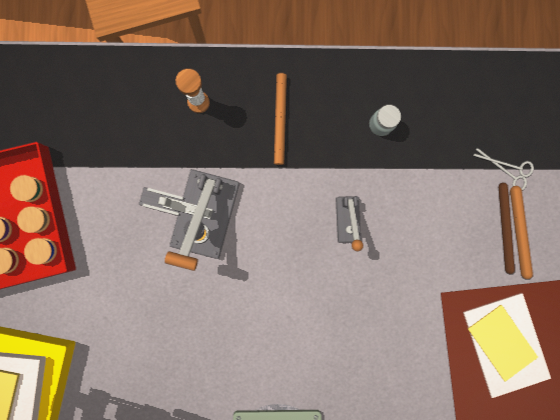

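View pics/scene0.png

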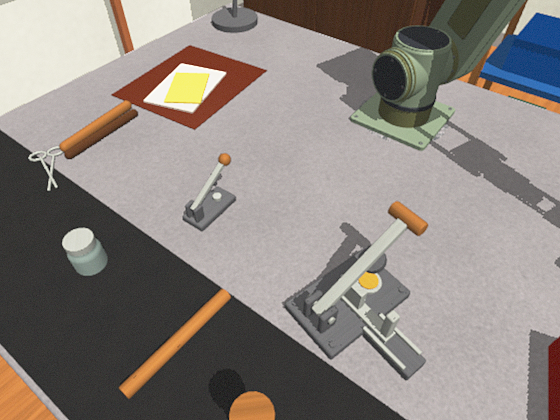

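View pics/wrist0.png

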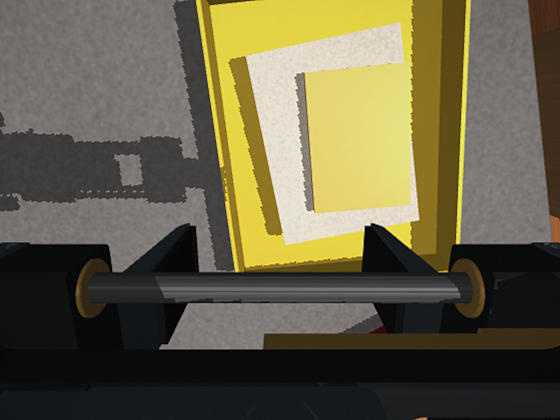

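The top view shows the press at left, with its grip near (181,261), hinge near (209,183) and catch wing towards (145,198). The punch is at the right, with its knob at (357,245). The scene view has the press grip at (408,217) and the catch tab near (391,318). I'll zoom in next.

```bash
python3 - <<'E'
import cv2
a=cv2.imread("pics/top0.png")[160:280,130:250];cv2.imwrite("pics/top0z.png",cv2.resize(a,(600,600),interpolation=cv2.INTER_CUBIC))
a=cv2.imread("pics/scene0.png")[190:390,270:450];cv2.imwrite("pics/scene0z.png",cv2.resize(a,None,fx=3,fy=3,interpolation=cv2.INTER_CUBIC))
E
```

```text
(no output)
```

View pics/top0z.png

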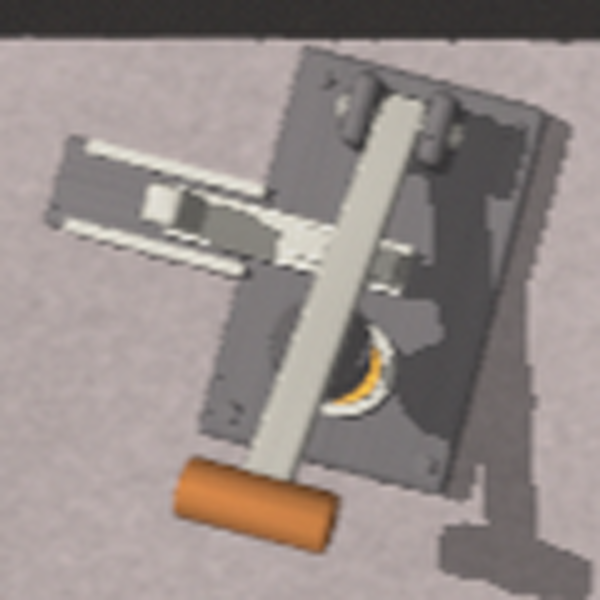

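View pics/scene0z.png

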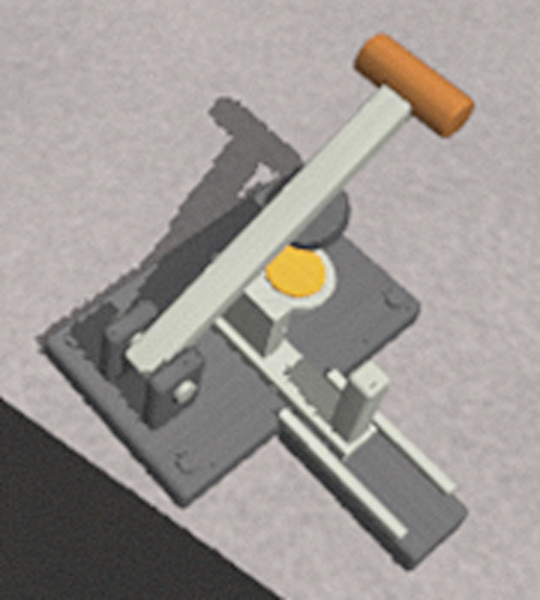

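```bash
cat > h.py <<'E'
import numpy as np,cv2
from workcell import *
from scipy.spatial.transform import Rotation as Ro
def ray(n,uv):
    p=camera_params(n);R=Ro.from_euler('xyz',p['attitude'],degrees=True).as_matrix()
    d=R@np.array([(uv[0]-p['cx'])/p['fx'],-(uv[1]-p['cy'])/p['fy'],-1]);return p['position'],d
def plane(n,uv,z):
    o,d=ray(n,uv);return o+d*(z-o[2])/d[2]
def tri(a,b):
    o1,d1=ray("top",a);o2,d2=ray("scene",b)
    t=np.linalg.lstsq(np.c_[d1,-d2],o2-o1,rcond=None)[0]
    p,q=o1+t[0]*d1,o2+t[1]*d2;return (p+q)/2,np.linalg.norm(p-q)
T=lambda u,v:(130+u/5-.4,160+v/5-.4)
S=lambda u,v:(270+u/3-.33,190+v/3-.33)
E
python3 - <<'E'
from h import *
c=[plane("top",T(*p),20)[:2] for p in((308,48),(550,112),(447,495),(203,432))]
c=np.array(c);print(c, [np.linalg.norm(c[i]-c[(i+1)%4]) for i in range(4)],c.mean(0))
e=(c[0]+c[1]-c[2]-c[3]);print("yaw",np.degrees(np.arctan2(e[1],e[0])))
for n in("top","scene"):
    f=cv2.imread(f"pics/{n}0.png");h=cv2.cvtColor(f,cv2.COLOR_BGR2HSV)
    m=cv2.inRange(h,(5,120,60),(16,255,255))
    k,l,st,ce=cv2.connectedComponentsWithStats(m)
    for i in range(1,k):
        if st[i,4]>50:print(n,st[i],ce[i])
print("tab",tri(T(158,203),S(370,380)),plane("top",T(158,203),87),plane("scene",S(370,380),87))
print("grip",tri(T(256,505),S(414,85)))
E
```

```text
[[668.4521404  202.52266379]
 [638.38308863  87.97151697]
 [457.64893535 135.17479688]
 [487.15388563 249.15669467]] [np.float64(118.43189228631634), np.float64(186.79663753864932), np.float64(117.73875791051829), np.float64(187.1998665116905)] [562.9095125  168.70641808]
yaw -14.531052700983997
top [    0     0   560    48 24862] [287.07525541  21.74804923]
top [175  69  27  27 549] [188.29143898  81.53187614]
top [274  73  13  92 959] [279.79040667 118.49739312]
top [187  93  23  20 188] [199.67021277 105.35638298]
top [ 10 175  33  27 366] [ 25.65027322 188.58196721]
top [499 183  15  91 771] [506.07522698 227.7924773 ]
top [ 510  186   23   93 1011] [520.90603363 231.87141444]
top [ 17 206  33  27 359] [ 34.13649025 219.99164345]
top [  0 216  12  26 149] [  4.40268456 228.5704698 ]
top [ 24 238  33  27 346] [ 40.0433526 251.5      ]
top [352 240  11  11  99] [356.91919192 244.83838384]
top [  0 247  19  28 348] [  7.86494253 260.59195402]
top [165 252  32  18 370] [180.64324324 260.47297297]
top [ 441  280  119  140 9078] [503.27583168 355.07644856]
scene [110   0  24  53 501] [121.750499    24.94211577]
scene [ 244    0  183   53 4564] [347.91630149  17.3878177 ]
scene [504   0  23  38 191] [514.43455497  20.82198953]
scene [  60   46  206  112 5577] [167.36525013  96.21678322]
scene [ 458   46  102   68 1081] [505.42645698  86.65587419]
scene [219 154  11  11 102] [224.2254902 158.7745098]
scene [389 202  39  34 587] [408.00681431 217.70698467]
scene [ 119  289  112  110 2196] [173.43806922 343.82741348]
scene [   0  355   57   65 1870] [ 18.65828877 397.80641711]
scene [ 229  391   46   29 1094] [251.76599634 406.99725777]
tab (array([588.90992261, 256.465335  ,  85.70825937]), np.float64(0.19046169410216976)) [588.83668996 256.07262325  87.        ] [589.63221395 256.65267137  87.        ]
grip (array([459.63686844, 199.91637187, 152.05484534]), np.float64(1.6432194251714358))
```

```bash
cat >> h.py <<'E'
def goal(P,yaw=-14.5,tilt=0):
    # tool x down, tool y along +-press x
    s=state();R=Ro.from_euler('xyz',s['ee_rot'],degrees=True).as_matrix()
    px=np.array([np.cos(np.radians(yaw)),np.sin(np.radians(yaw)),0])
    print("t",s['time_s'],"pos",s['ee_pos'].round(1),"F",s['force'].round(1),"w",round(s['gripper_width'],1))
    print("off",(R.T@(np.array(P)-s['ee_pos'])).round(1))
    for sg in(1,-1):
        x=np.array([0,0,-1.]);y=sg*px;G=np.c_[x,y,np.cross(x,y)]
        print("rot",Ro.from_matrix(R.T@G).as_rotvec(degrees=True).round(1))
    print(R.round(3).tolist(), s['qpos'].round(0))
E
python3 - <<'E'
from h import *
print(plane("top",T(405,100),62),plane("top",T(75,180),20))
goal((589,256.5,190))
E
```

```text
[638.21626203 151.37235769  62.        ] [605.35692217 310.74622969  20.        ]
t 0.15 pos [168.1 549.5 213.3] F [ 0.4 -0.4  0. ] w 91.3
off [  23.5 -157.1  488.2]
rot [87.5  0.1  0.1]
rot [-92.5  -0.1   0.1]
[[-0.0, 0.292, 0.956], [-0.001, 0.956, -0.292], [-1.0, -0.001, -0.0]] [72. 18. 90. -0. 72. -1.]
```

```bash
python3 -m handwheel '{"gripper":[0.3,0.3,0.3,0.3,0.3],"offset":[[0,-12,37],[0,-24,74],[5,-36,111],[5,-48,148],[5,-60,185]],"rot":[[7,0,0],[14,0,0],[21,0,0],[28,0,0],[35,0,0]]}' 20
python3 - <<'E'
from h import *
goal((589,256.5,190))
E
```

```text
time_s: 0.57
ee_pos: [328.4, 436.9, 208.5]
ee_rot: [-76.3, 89.9, -128.6]
force: [0.4, -0.2, -0.3]
gripper_width: 64.5
t 0.5667 pos [328.4 436.9 208.5] F [ 0.4 -0.2 -0.3] w 64.5
off [ 18.4  95.9 302.1]
rot [52.2  0.   0. ]
rot [-1.278e+02 -1.000e-01  0.000e+00]
[[-0.001, 0.791, 0.611], [-0.001, 0.611, -0.791], [-1.0, -0.001, 0.0]] [52. 16. 94.  0. 70. 14.]
```

```bash
python3 -m handwheel '{"gripper":[0.3,0.3,0.3,0.3,0.3],"offset":[[2,11,36],[4,23,72],[6,34,108],[8,46,144],[10,57,180]],"rot":[[7,0,0],[14,0,0],[21,0,0],[28,0,0],[35,0,0]]}' 20
python3 - <<'E'
from h import *
goal((589,256.5,190))
E
```

```text
time_s: 0.98
ee_pos: [484.5, 330.3, 198.6]
ee_rot: [-93.1, 90.0, 179.6]
force: [1.5, 1.4, 0.3]
gripper_width: 63.9
t 0.9833 pos [484.5 330.3 198.6] F [1.5 1.4 0.3] w 63.9
off [  8.6 101.   78.5]
rot [17.1  0.   0. ]
rot [-162.9   -0.     0. ]
[[-0.0, 0.999, 0.046], [0.0, 0.046, -0.999], [-1.0, -0.0, -0.0]] [33. 20. 90.  0. 71. 31.]
```

```bash
python3 -m handwheel '{"gripper":[0.3,0.3,0.3,0.3,0.3],"offset":[[2,30,25],[4,60,50],[8,94,75],[8,94,75],[8,94,75]],"rot":[[6,0,0],[12,0,0],[17,0,0],[17,0,0],[17,0,0]]}' 20
python3 - <<'E'
from h import *
goal((589,256.5,190))
f=grab_frame("wrist");cv2.imwrite("pics/wrist1.png",f[:,:,::-1])
f=grab_frame("top");cv2.imwrite("pics/top1.png",f[:,:,::-1])
E
```

```text
time_s: 1.4
ee_pos: [582.1, 260.0, 189.7]
ee_rot: [-61.6, 89.9, -165.8]
force: [0.3, -0.5, -0.6]
gripper_width: 63.4
t 1.4 pos [582.1 260.  189.7] F [ 0.3 -0.5 -0.6] w 63.4
off [-0.3  7.5  1.7]
rot [0.3 0.1 0.1]
rot [-1.797e+02 -1.000e-01  1.000e-01]
[[-0.002, 0.97, -0.245], [-0.0, -0.245, -0.97], [-1.0, -0.002, 0.001]] [23. 25. 83.  0. 72. 37.]
```

View pics/wrist1.png

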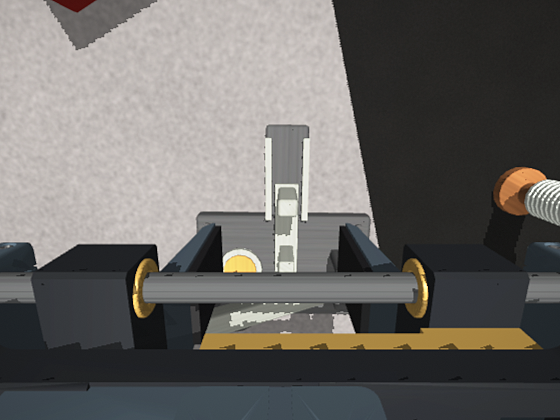

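The wrist view shows the catch rails running vertically, so the yaw is right. The tab top is near (287,190), nearly centred between the fingers. I'll zoom in and cast a ray to it.

```bash
cat >> h.py <<'E'
def wray(uv,s,z):
    p=camera_params("wrist");H=np.array(p['hand_eye']);R=Ro.from_euler('xyz',s['ee_rot'],degrees=True).as_matrix()
    d=R@H[:3,:3]@np.array([(uv[0]-p['cx'])/p['fx'],-(uv[1]-p['cy'])/p['fy'],-1]);o=s['ee_pos']+R@H[:3,3]
    return o+d*(z-o[2])/d[2]
E
python3 - <<'E'
from h import *
s=state()
for uv in((287,191),(278,187),(298,187),(278,196)):print(uv,wray(uv,s,87).round(1))
a=cv2.imread("pics/wrist1.png")[115:275,200:360];cv2.imwrite("pics/w1z.png",cv2.resize(a,(640,600)))
E
```

```text
(287, 191) [588.9 273.   87. ]
(278, 187) [582.3 278.1  87. ]
(298, 187) [598.7 274.1  87. ]
(278, 196) [580.4 270.6  87. ]
```

View pics/w1z.png

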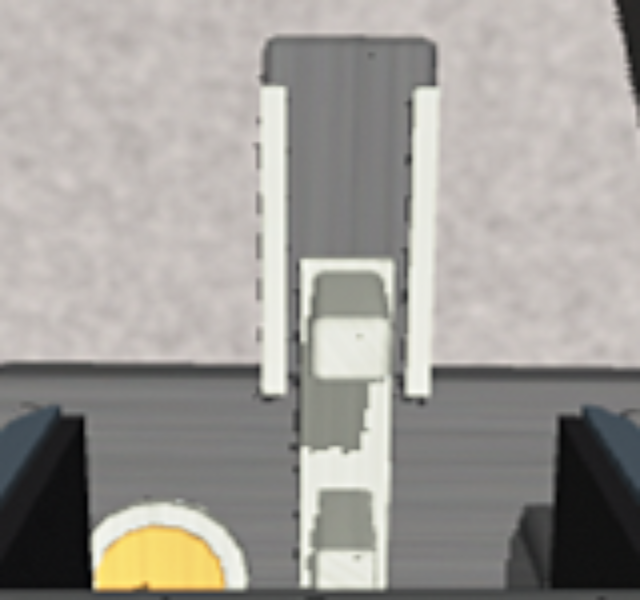

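```bash
python3 - <<'E'
from h import *
s=state();print(wray((287.5,207.8),s,87).round(1),np.linalg.norm(wray((278.2,208),s,87)-wray((297,208),s,87)))
goal((589,257,68))
E
```

```text
[585.8 258.5  87. ] 16.126634823330075
t 1.5 pos [580.3 261.9 190.5] F [-1.2  0.6 -0.3] w 63.7
off [122.5   9.8   2.6]
rot [0.5 0.  0.1]
rot [-1.795e+02 -1.000e-01  0.000e+00]
[[-0.002, 0.97, -0.242], [0.0, -0.242, -0.97], [-1.0, -0.002, 0.0]] [23. 25. 83.  0. 72. 37.]
```

```bash
python3 -m handwheel '{"gripper":[0.3,0.3,0.3,0.3,0.3],"offset":[[30,7,3],[65,7,3],[100,7,3],[132,7,3],[132,7,3]],"rot":[[0,0,0],[0,0,0],[0,0,0],[0,0,0],[0,0,0]]}' 20
python3 -m handwheel '{"gripper":[0.8,0.8,0.8,0.8,0.8],"offset":[[0,0,0],[0,0,0],[0,0,0],[0,0,0],[0,0,0]],"rot":[[0,0,0],[0,0,0],[0,0,0],[0,0,0],[0,0,0]]}' 20
python3 - <<'E'
from h import *
goal((589,257,60))
E
```

```text
time_s: 1.92
ee_pos: [581.2, 256.5, 52.8]
ee_rot: [-54.8, 89.2, -158.7]
force: [0.3, 0.1, -0.9]
gripper_width: 64.1
time_s: 2.33
ee_pos: [588.0, 257.6, 60.9]
ee_rot: [128.0, 89.8, 24.0]
force: [0.3, -0.0, 0.5]
gripper_width: 33.4
t 2.3333 pos [588.  257.6  60.9] F [ 0.3 -0.   0.5] w 33.4
off [0.9 1.1 0.3]
rot [ 0.5 -0.1 -0.2]
rot [-179.5    0.2   -0.2]
[[0.003, 0.97, -0.242], [0.001, -0.242, -0.97], [-1.0, 0.003, -0.002]] [23. 31. 92.  0. 56. 37.]
```

```bash
python3 -m handwheel '{"gripper":[1,1,1,1,1],"offset":[[0,0,0],[0,0,0],[0,0,0],[0,0,0],[0,0,0]],"rot":[[0,0,0],[0,0,0],[0,0,0],[0,0,0],[0,0,0]]}' 25
python3 - <<'E'
from h import *
goal((589,257,60))
f=grab_frame("wrist");cv2.imwrite("pics/wrist2.png",f[:,:,::-1])
E
```

```text
time_s: 2.75
ee_pos: [587.9, 257.0, 59.5]
ee_rot: [119.6, 89.9, 15.6]
force: [1.4, -1.2, 3.7]
gripper_width: 18.2
t 2.75 pos [587.9 257.   59.5] F [ 1.4 -1.2  3.7] w 18.2
off [-0.5  1.1 -0.2]
rot [ 0.5 -0.  -0.1]
rot [-1.795e+02  1.000e-01 -1.000e-01]
[[0.002, 0.97, -0.242], [0.0, -0.242, -0.97], [-1.0, 0.002, -0.001]] [23. 31. 92. -0. 56. 37.]
```

View pics/wrist2.png

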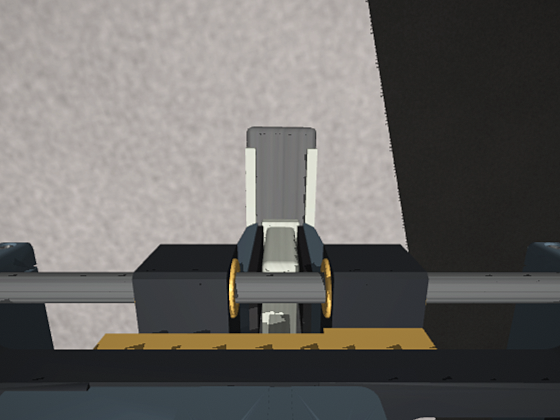

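The tab is gripped: the opening is 18.2 mm against its 18 mm, and it sits between the pads at (282,245). I'll pull along -z of the tool, which is the press's +y.

```bash
python3 -m handwheel '{"gripper":[1,1,1,1,1],"offset":[[0,0,-8],[0,0,-17],[0,0,-26],[0,0,-34],[0,0,-41]],"rot":[[0,0,0],[0,0,0],[0,0,0],[0,0,0],[0,0,0]]}' 25
python3 -m handwheel '{"gripper":[1,1,1],"offset":[[0,0,0],[0,0,0],[0,0,0]],"rot":[[0,0,0],[0,0,0],[0,0,0]]}' 25
python3 - <<'E'
from h import *
goal((589,257,60))
for n in("wrist","scene"):
  f=grab_frame(n);cv2.imwrite(f"pics/{n}3.png",f[:,:,::-1])
E
```

```text
time_s: 3.22
ee_pos: [598.6, 298.1, 59.5]
ee_rot: [112.1, 89.8, 8.1]
force: [5.1, -3.2, 5.0]
gripper_width: 17.8
time_s: 3.47
ee_pos: [598.8, 298.9, 59.6]
ee_rot: [135.7, 89.7, 31.7]
force: [5.3, -0.7, 4.2]
gripper_width: 18.1
t 3.4667 pos [598.8 298.9  59.6] F [ 5.3 -0.7  4.2] w 18.1
off [-0.6  0.6 43. ]
rot [ 0.5 -0.2 -0.2]
rot [-179.5    0.3   -0.3]
[[0.004, 0.97, -0.241], [0.002, -0.241, -0.97], [-1.0, 0.003, -0.003]] [26. 33. 88.  0. 58. 39.]
```

View pics/wrist3.png

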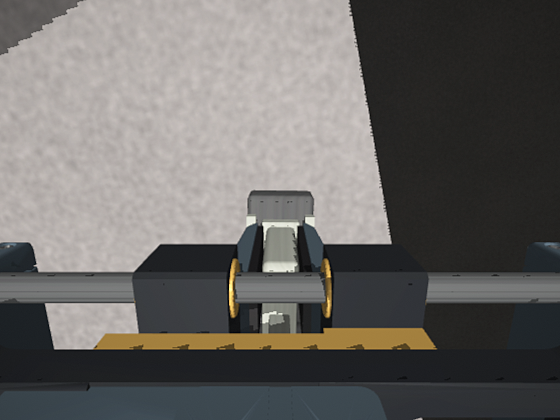

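View pics/scene3.png

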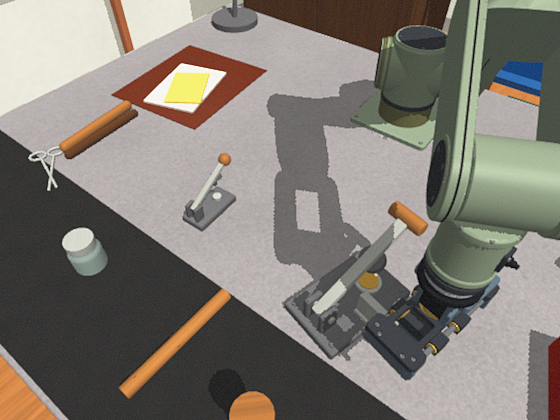

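The tool and tab moved 43 mm together. The wing end is now just beyond the fingers at (281,195), and the lever is unmoved in the scene view. I'll release and lift.

```bash
python3 -m handwheel '{"gripper":[0.6,0.6,0.6,0.6,0.6],"offset":[[0,0,0],[0,0,0],[0,0,0],[-15,0,0],[-45,0,0]],"rot":[[0,0,0],[0,0,0],[0,0,0],[0,0,0],[0,0,0]]}' 25
python3 -m handwheel '{"gripper":[0.6,0.6,1,1,1],"offset":[[-38,0,0],[-76,0,0],[-110,0,0],[-120,0,0],[-120,0,0]],"rot":[[0,0,0],[0,0,0],[0,0,0],[0,0,0],[0,0,0]]}' 25
python3 - <<'E'
from h import *
for n in("top",):
  f=grab_frame(n);cv2.imwrite(f"pics/{n}4.png",f[:,:,::-1])
f=grab_frame("wrist");cv2.imwrite(f"pics/wrist4.png",f[:,:,::-1])
goal((459,198,215))
E
```

```text
time_s: 3.98
ee_pos: [593.3, 296.0, 99.4]
ee_rot: [-54.4, 89.3, -158.4]
force: [0.1, -0.2, -0.4]
gripper_width: 36.5
time_s: 4.4
ee_pos: [597.9, 298.0, 227.5]
ee_rot: [136.3, 89.6, 32.3]
force: [0.7, -0.3, -0.6]
gripper_width: 19.6
t 4.5 pos [596.  296.8 222.4] F [ 0.2 -0.9 -0.4] w 11.7
off [   7.9 -109.1  129. ]
rot [0.5 0.1 0.1]
rot [-1.795e+02 -2.000e-01  1.000e-01]
[[-0.003, 0.97, -0.242], [-0.001, -0.242, -0.97], [-1.0, -0.002, 0.001]] [25. 27. 76.  0. 78. 39.]
```

View pics/wrist4.png

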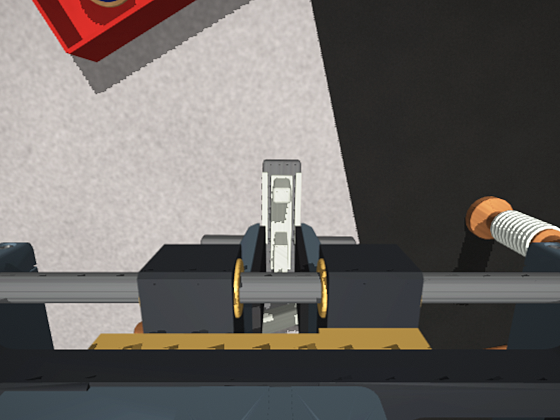

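View pics/top4.png

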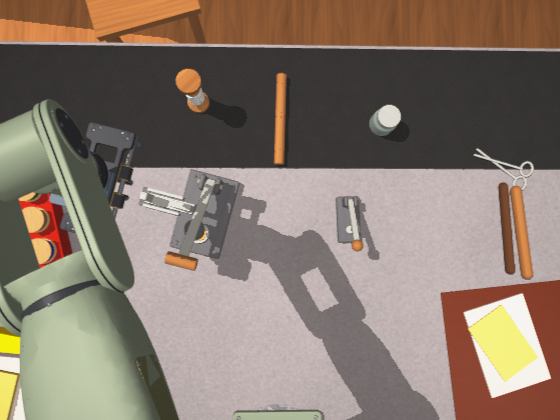

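The catch tab is out near (282,190) in the wrist view and (150,196) in the top view. The lever is still raised, with the grip at (181,261). I'll move above the grip with the fingers shut.

```bash
python3 -m handwheel '{"gripper":[1,1,1,1,1],"offset":[[5,-27,32],[5,-54,64],[5,-80,95],[5,-105,125],[5,-110,129]],"rot":[[0,0,0],[0,0,0],[0,0,0],[0,0,0],[0,0,0]]}' 25
python3 -m handwheel '{"gripper":[1,1],"offset":[[0,0,0],[0,0,0]],"rot":[[0,0,0],[0,0,0]]}' 25
python3 - <<'E'
from h import *
print("grip",tri((180.6,260.5),(408,217.7)))
f=grab_frame("wrist");cv2.imwrite(f"pics/wrist5.png",f[:,:,::-1])
f=grab_frame("scene");cv2.imwrite(f"pics/scene5.png",f[:,:,::-1])
goal((459,199,180))
goal((459,199,180))
E
```

```text
time_s: 4.92
ee_pos: [451.6, 194.3, 215.7]
ee_rot: [-51.8, 89.3, -155.9]
force: [-0.9, 0.6, -0.3]
gripper_width: 0.2
time_s: 5.08
ee_pos: [458.9, 198.3, 217.7]
ee_rot: [-67.1, 89.9, -171.1]
force: [0.3, -0.2, -0.4]
gripper_width: 0.4
grip (array([459.86055415, 200.19712365, 153.20142502]), np.float64(1.835546206687275))
t 5.1833 pos [460. 199. 218.] F [-0.8  0.   0.5] w 0.4
off [38.  -1.   0.2]
rot [0.5 0.  0. ]
rot [-1.795e+02 -1.000e-01  0.000e+00]
[[-0.001, 0.97, -0.242], [-0.0, -0.242, -0.97], [-1.0, -0.001, 0.0]] [22. 12. 99.  0. 70. 36.]
t 5.1833 pos [460. 199. 218.] F [-0.8  0.   0.5] w 0.4
off [38.  -1.   0.2]
rot [0.5 0.  0. ]
rot [-1.795e+02 -1.000e-01  0.000e+00]
[[-0.001, 0.97, -0.242], [-0.0, -0.242, -0.97], [-1.0, -0.001, 0.0]] [22. 12. 99.  0. 70. 36.]
```

View pics/scene5.png

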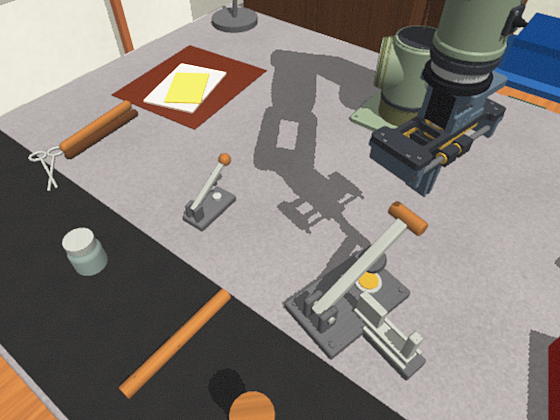

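View pics/wrist5.png

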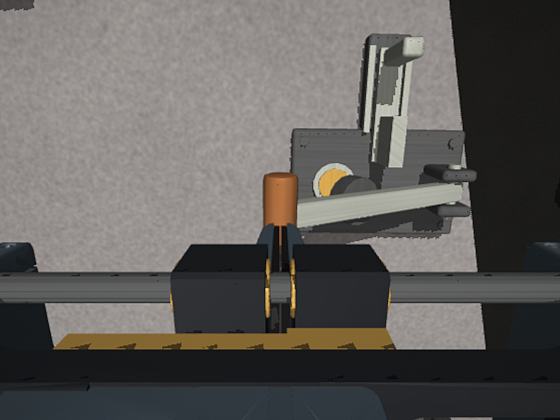

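The scene view shows the catch block out beside the arm, with the tab at (414,342). The wrist view shows the shut fingers directly over the grip at (280,200). I'll push down along the arc.

```bash
python3 -m handwheel '{"gripper":[1,1,1,1,1],"offset":[[30,-1,0],[45,-1,0],[54,-2,0],[63,-5,0],[72,-9,0]],"rot":[[0,0,0],[0,0,0],[0,0,0],[0,0,0],[0,0,0]]}' 25
python3 -m handwheel '{"gripper":[1,1,1,1,1],"offset":[[9,-3,0],[18,-7,0],[27,-9,0],[36,-11,0],[45,-13,0]],"rot":[[0,0,0],[0,0,0],[0,0,0],[0,0,0],[0,0,0]]}' 25
python3 - <<'E'
from h import *
f=grab_frame("scene");cv2.imwrite(f"pics/scene6.png",f[:,:,::-1])
goal((435.7,205.9,68))
E
```

```text
time_s: 5.6
ee_pos: [450.2, 201.2, 146.6]
ee_rot: [-92.4, 89.9, 163.6]
force: [-3.2, 1.2, 5.1]
gripper_width: 0.3
time_s: 6.02
ee_pos: [437.9, 204.0, 101.3]
ee_rot: [142.4, 89.9, 38.4]
force: [-1.5, 1.8, 3.1]
gripper_width: 0.7
t 6.0667 pos [436.8 203.4  99.6] F [-0.7 -0.1 -0.1] w 0.1
off [31.6 -1.6 -2.2]
rot [0.5 0.1 0.1]
rot [-1.795e+02 -1.000e-01  1.000e-01]
[[-0.002, 0.97, -0.242], [-0.001, -0.242, -0.97], [-1.0, -0.002, 0.001]] [ 24.  16. 111.  -0.  53.  38.]
```

View pics/scene6.png

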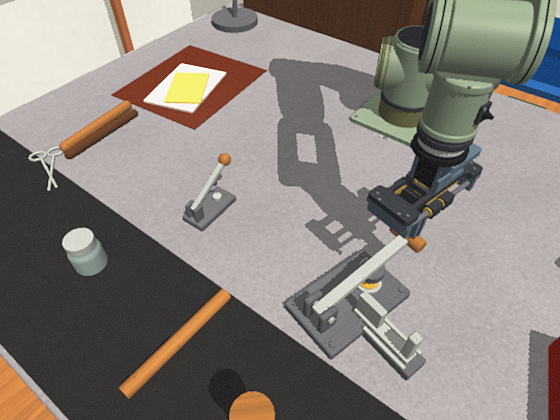

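The grip has come down to (418,243) under the fingers. I'll continue to the bottom.

```bash
python3 -m handwheel '{"gripper":[1,1,1,1,1],"offset":[[8,-1,-1],[16,-2,-2],[24,-2,-2],[30,-2,-2],[34,-2,-2]],"rot":[[0,0,0],[0,0,0],[0,0,0],[0,0,0],[0,0,0]]}' 25
python3 -m handwheel '{"gripper":[1,1,1],"offset":[[1,0,0],[2,0,0],[2,0,0]],"rot":[[0,0,0],[0,0,0],[0,0,0]]}' 25
python3 - <<'E'
from h import *
f=grab_frame("scene");cv2.imwrite(f"pics/scene7.png",f[:,:,::-1])
goal((435.7,205.9,68))
E
```

```text
time_s: 6.48
ee_pos: [436.0, 206.1, 67.6]
ee_rot: [-79.8, 89.9, 176.2]
force: [-9.9, -1.5, 41.5]
gripper_width: 0.4
time_s: 6.73
ee_pos: [436.0, 206.1, 67.9]
ee_rot: [-136.1, 90.0, 119.9]
force: [-7.8, -0.5, 21.0]
gripper_width: 0.5
t 6.7833 pos [436.  206.1  67.9] F [-6.9 -1.6 20.4] w 0.4
off [-0.1 -0.2  0.3]
rot [ 0.5 -0.   0. ]
rot [-179.5   -0.    -0. ]
[[-0.0, 0.97, -0.242], [0.0, -0.242, -0.97], [-1.0, -0.0, -0.0]] [ 24.  19. 113.   0.  48.  38.]
```

View pics/scene7.png

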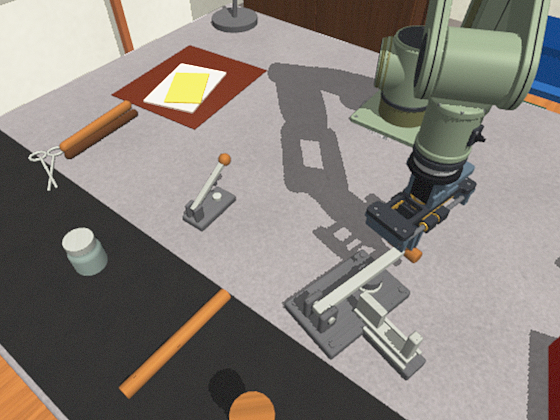

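The lever is on its stop: the force rose to 41 N and then settled near 20 N, and the tip is at z = 67.9 against 68 predicted. I'll lift straight off and look.

```bash
python3 -m handwheel '{"gripper":[1,1,1,1,1],"offset":[[-10,0,0],[-30,0,0],[-60,0,0],[-95,0,0],[-130,0,0]],"rot":[[0,0,0],[0,0,0],[0,0,0],[0,0,0],[0,0,0]]}' 25
python3 -m handwheel '{"gripper":[1,1,1,1,1],"offset":[[-10,-30,0],[-20,-65,0],[-20,-90,0],[-20,-90,0],[-20,-90,0]],"rot":[[0,0,0],[0,0,0],[0,0,0],[0,0,0],[0,0,0]]}' 25
python3 - <<'E'
from h import *
for n in("scene","top"):
  f=grab_frame(n);cv2.imwrite(f"pics/{n}8.png",f[:,:,::-1])
  h=cv2.cvtColor(f,cv2.COLOR_RGB2HSV);m=cv2.inRange(h,(5,120,60),(16,255,255))
  k,l,st,ce=cv2.connectedComponentsWithStats(m)
  for i in range(1,k):
    if 50<st[i,4]<800:print(n,st[i],ce[i].round(1))
goal((435,206,68))
a=cv2.imread("pics/scene8.png")[190:390,270:450];cv2.imwrite("pics/scene8z.png",cv2.resize(a,None,fx=3,fy=3,interpolation=cv2.INTER_CUBIC))
E
```

```text
time_s: 7.2
ee_pos: [436.5, 205.8, 196.8]
ee_rot: [44.2, 90.0, -59.8]
force: [0.9, 0.2, -0.5]
gripper_width: 0.4
time_s: 7.62
ee_pos: [348.9, 228.1, 216.1]
ee_rot: [121.3, 89.9, 17.4]
force: [0.8, 0.6, -1.0]
gripper_width: 0.3
scene [110   0  23  53 500] [121.7  24.8]
scene [423   5   7  21  51] [426.5  16.1]
scene [538  98  22  16 190] [549.8 105.1]
scene [219 154  11  11 102] [224.2 158.8]
scene [388 232  34  31 433] [405.1 246.5]
top [175  69  26  27 548] [188.3  81.5]
top [187  93  23  20 187] [199.7 105.4]
top [ 10 175  33  27 179] [ 29.1 189.1]
top [499 183  15  91 771] [506.1 227.8]
top [ 17 206  33  27 206] [ 37.1 219.9]
top [  0 216  12  26 106] [  5.6 228.5]
top [ 24 238  33  27 174] [ 42.2 251.4]
top [352 240  11  11  99] [356.9 244.8]
top [  0 247  19  28 186] [ 11.  260.1]
top [172 261  29  17 292] [186.  269.1]
t 7.7167 pos [350.  227.9 215.8] F [-0.7 -0.3 -0.3] w 0.6
off [147.9  87.6   0.8]
rot [ 0.5 -0.  -0.1]
rot [-1.795e+02  1.000e-01 -0.000e+00]
[[0.001, 0.97, -0.242], [0.0, -0.242, -0.97], [-1.0, 0.001, -0.001]] [ 32.   4. 108.  -0.  68.  46.]
```

View pics/scene8z.png

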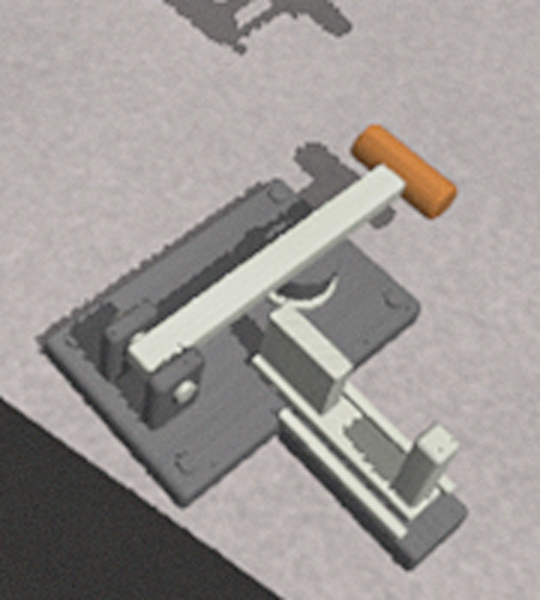

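View pics/top8.png

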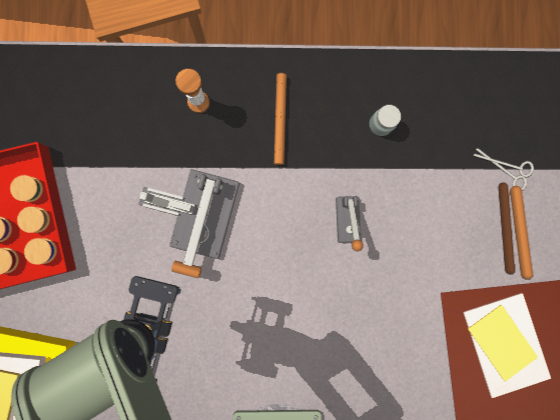

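```bash
python3 - <<'E'
from h import *
print("grip",tri((186,269.1),(405.1,246.5)))
t=plane("scene",S(437,440),87);print("tab",t, "moved",np.linalg.norm((t-plane("scene",S(370,380),87))[:2]))
print(state()['qvel'].round(2))
E
```

```text
grip (array([435.41471242, 206.5409072 ,  56.6942957 ]), np.float64(2.7943598396094798))
tab [598.62501886 296.86380686  87.        ] moved 41.20444098520252
[-0.68  0.75 -0.37  0.13  0.58  0.08]
```

```bash
python3 -c "
from workcell import *
print(job_done())"
```

```text
the job is handed in; nothing more can be done
None
```

I drew the catch out by its tab, pushed the lever down onto its stop, backed the arm away, and handed the job in at about 7.7 s of the 45 s allowed. The hand-in gives no verdict.

**Catch:** the tab moved about 41–43 mm from where it started, against the 35 mm needed. Pictures show its block standing clear of the lever arm.

**Lever:** the grip's final measured height is 56.7 mm, and its lowest possible is 55 mm. The two camera rays for that point missed each other by 2.8 mm, so it is good to a few millimetres, inside the 12 mm allowed. While pushing, the fingertip stopped at 67.9 mm against a predicted 68 mm, and the tool force peaked at about 41 N in the readings.

**Eyelet punch:** its knob is at the same pixels in both fixed cameras as at the start, so it was not moved.

**Robot clear:** the tool is about 150 mm above the grip and 90 mm to the robot's side of it. The force reading is at noise level, so it is touching nothing.

**What disagreed:** the middle of the base sits about 17 mm off the press origin along x. I therefore worked from the measured tab and grip positions, which agreed with each other. The measured wing end came out about 5–10 mm short of the stated 155 mm.

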